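Tip two parts crates and push the stamped one over the dispatch line

TASK

Two alike small wooden crates stand on the bench and one of them is stamped underneath, with a dark ring with a bar across it. With the fingertips, tip both crates over, away from the robot, where they stand, so that each lies on its far wall with its underside facing the robot; then push the stamped one, lying as it is, until all of its underside is just past the dispatch line (the dark strip across the bench), by no more than 4 cm, and leave the other lying where it was tipped. Only push: do not lift a crate off the bench, and leave the other things alone.

Things in the scene. Friction and masses are not known exactly. Their poses are not given: they have to be found in the camera images.
- crate_a: One of two crates: small empty slatted wooden crate, open on top, 64 deep (x) x 96 wide (y) x 100 high (z), walls 6, base 12, about 0.18 kg, upright at first, x axis pointing away from the robot (within 0.35 rad). Origin: centre of the underside. Pushed away from the robot on its near wall, 70 to 95 above the bench, it tips about its far bottom edge; past about 35 degrees it falls over by itself.
- crate_b: The other crate, same size, build and axes; which stands left or right changes. They differ only in the stamp: stamp lies at the stamped one's origin. Lying on its far wall, a crate's x axis points down and its z axis away from the robot; its underside is an upright face 64 high, 96 wide, towards the robot, its origin 32 above the bench.
- stamp (a point): Centre of the dark ink stamp (a ring 47 across with a bar across it) on the underside of the stamped crate; it lies at that crate's origin. The other crate's underside is bare. The stamp can be seen only once the crate is tipped.
- crate_a_end_l (a point): Middle of the left short edge of crate_a's underside, 48 from its origin along +y.
- crate_a_end_r (a point): Middle of the right short edge of crate_a's underside, 48 from its origin along -y.
- dispatch_line: Dispatch line: flat dark strip on the bench, 16 wide (its x), 560 long (its y), under 1 thick, nothing to climb, with short ticks at both ends pointing to the dispatch side. Origin at its centre on the bench; its x axis points away from the robot, to the dispatch side (within about 0.1 rad). It runs across beyond both crates.
- washer_tin: Bystander: round tin of screws, 64 diameter, 28 high, standing between the two crates. Origin at its underside's centre.
- carpenter_pencil: Bystander: flat pencil, 160 long, lying on the robot's side of the gap between the crates. Origin at its underside's centre.
- marker: Bystander: round felt marker, 121 long, 17 thick, lying beyond the dispatch line, between the two lanes. Origin at its underside's centre.
- screwdriver: Bystander: screwdriver, 197 long, 30 thick, lying to the right of the crates. Origin at its underside's centre.
- tape_measure: Bystander: tape measure, 74 x 88 x 40, lying at the right, nearer the robot. Origin at its underside's centre.
- pliers: Bystander: pliers, 156 long, 14 thick, lying at the far right. Origin at its underside's centre.
- tape_roll: Bystander: roll of tape, 66 diameter, 19 high, lying flat at the left near the front edge. Origin at its underside's centre.
- mixing_cup: Bystander: plastic cup, 64 diameter, 62 high, standing at the right near the front. Origin at its underside's centre.
There are look-alikes about, which are no part of the job. Leave any turquoise look-alike of the crate_a alone.

How it is judged:
On the way:
1. both crates lie at rest on their far walls near where they stood, undersides towards the robot and still short of the dispatch line (angle between each of crate_a, crate_b's own x axis and vertical above 2.95 rad and linear speed of each of crate_a, crate_b below 0.01 m/s and angular speed of each of crate_a, crate_b below 0.1 rad/s and x of each of crate_a, crate_b in the frame of dispatch_line below -0.01 m and distance of each of crate_a, crate_b from where it was at the start of the episode below 0.12 m and angle between the z axis of each of crate_a, crate_b and the x axis of dispatch_line, either way round below 0.8 rad), for 0.2 s.
At the end, for the whole second after the job is handed in: Both crates lie at rest on their far walls. Both ends of the stamped crate's underside are 8 to 50 mm beyond the dispatch line's centre (all past the strip), within its length. The other's underside is at least 10 mm short of the line's centre, within 120 mm of its start (angle between each of crate_a, crate_b's own x axis and vertical above 2.95 rad and linear speed of each of crate_a, crate_b below 0.01 m/s and angular speed of each of crate_a, crate_b below 0.1 rad/s and x of crate_a_end_l in the frame of dispatch_line between 0.008 and 0.05 m and y of crate_a_end_l in the frame of dispatch_line between -0.28 and 0.28 m and x of crate_a_end_r in the frame of dispatch_line between 0.008 and 0.05 m and y of crate_a_end_r in the frame of dispatch_line between -0.28 and 0.28 m and x of crate_b in the frame of dispatch_line below -0.01 m and distance of crate_b from where it was at the start of the episode below 0.12 m); the robot touches nothing.
It fails at once if a crate is lifted off the bench (the centre of its underside more than 75 mm up) (height (world z) of any of crate_a, crate_b above 0.075 m).
It fails at once if a bystander is moved more than 30 mm (distance of any of washer_tin, carpenter_pencil, marker, screwdriver, tape_measure, pliers, tape_roll, mixing_cup from where it was at the start of the episode above 0.03 m).
It fails at once if the unstamped crate is pushed past the line (x of crate_b in the frame of dispatch_line above 0.008 m).
It also fails if it takes over 56 s, if anything falls off the work surface, if the arm or the gripper's body presses on something with over 40 N, if the wrist force passes 120 N, or if a joint passes its speed limit or range.

ROBOT

A 7-joint arm with a two-finger parallel gripper is mounted at the origin on a cart in front of the work surface, level with it; the furniture and walls round the work are solid. World frame = base frame: x ahead of the robot, y to its left, z up, the work surface at z = 0. Lengths are in m, angles in rad, forces in N, time in s.
With the tool pointing down it reaches from about 0.425 to 0.925 m from the base axis. Payload 6.8 kg.
Tool frame: the origin (TCP) lies on the centre line of the jaws, within the pads' length; the fingertips stand 8 mm ahead of it and the grasp point (between the pads) lies 11 mm behind it (r.finger_overhang is the distance from the TCP to the fingertips, in m); x points along the fingers, z is the direction in which the jaws open and shut, and the axes are right-handed (so a half turn about x gives the same grasp; the last joint's range is limited). The gripper opens to 85 mm and grips with 20 to 120 N. Pads are 22 mm wide; open, the fingers measure 114 mm over their backs; the gripper's body (76 mm by 85 mm) begins 54 mm behind the grasp point. The pads swing forward as they close: fully open they stand 13 mm farther back than shut.
Start: joints at [1.125, 0.477, 0.022, 1.555, -0.011, 1.109, -0.083], TCP at [0.224, -0.637, 0.239] pointing down, gripper open.
Joint ranges: [-2.96, 2.96], [-0.34, 2.1], [-1.41, 1.46], [0.24, 2.44], [-1.37, 4.51], [0.17, 1.92], [-2.96, 2.96]. Speed limits (rad/s): [2.39, 2.39, 3.14, 3.14, 3.14, 3.14, 3.14].

INTERFACE

Orientations are given as a rotation vector (axis times angle).
In Python, from bench import r gives the robot as it stands. The module is installed in compiled form; this text tells all that it offers.
- The arm moves only by the tool play_rows, never from a script. Its argument "plan" is a list of rows, each a list of 5 numbers: the opening, from -1 (shut) to 1 (fully open), then the shift along the world's x, y, z in m, then the turn about the world's z in rad. A call has 1 to 10 rows; each row is the pose to reach, as a shift and turn from the pose commanded when the call began; what a row does not reach only later rows make up. A row lasts 1/10 s, in which the tool goes at most 50 mm and 8.59 degrees, less where a joint would pass 70% of its speed; a pose out of reach is approached as far as the arm can. A call with a gripper value outside its range is refused whole. The fingers move at their own pace and stop on an object; "force" is the grip in N (left out, the last holds). Time passes only in rows, so rows that repeat a pose let the fingers close. It gives the time, the measured TCP pose, the force and the opening at its end, in the units of the state.
- r.get_obs(): the state, without advancing time (a new reading comes with each control period).
- r.grab_frame(name): name is "scene" or "side" or "wrist"; returns a dict with "pixels" (400x640x3 uint8, blue, green, red), "z_map" (400x640 float32, m along the optical axis (not along the pixel's ray), 0 where there is no reading), "vfov" (degrees; the focal length in pixels is half the picture's height over the tangent of half this angle, whatever the lens; pixels are square), "cx", "cy" (the principal point, pixels), "R" (3x3) and "t" (3): a world point X has camera coordinates R X + t; the wrist camera has in their place "tool_from_camera" (4x4, takes a point from camera to tool coordinates, whose origin is the TCP and whose axes are the tool frame's). Camera axes: x right, y down, z forward; pixel columns grow to the right and rows downward; lengths in m; the calibration is good to about 2 mm. A picture is of the moment at which its call begins: read the wrist's pose just before it.
- r.hand_in(): hands the job in, once; it reports no verdict.
Trained networks look in a picture, given as the dict that the camera call returned (one of the last four; its "shot" number tells which), for a name from the list of things; names that differ only in an ending like _2 or _b are one class to them, and where a whole thing is asked for, a point or a joint stands for the part that bears it (a point fixed in the world has none). Each returns a list of dicts, best first, with "conf" (0 to 1); they miss things now and then, are a little off and sometimes report something else, mostly with a low value. They report only what shows in the picture. A call takes as long as a camera call. They do not tell look-alikes from the thing itself.
- r.outline_of(picture, label): "mask" (400x640 bool, what is visible of it) and "bbox" ([left, top, right, bottom] as shares, 0 to 1, of the picture: columns of its width, rows of its height, round what is visible of it).
- r.pinpoint(picture, label): "position" ([column, row] as shares, 0 to 1, of the picture: columns of its width, rows of its height: a listed point, or the origin of a listed thing).
The state is a dict: "clock": time; "joints": joint angles; "qvel": joint speeds; "tau": joint torques, N m; "tcp_pos": TCP position; "orientation": TCP orientation; "contact_force": force on the tool from outside, world axes, zero at the start; "moment": the same for the moment, N m; "grip_width": finger opening in m.
Only numpy, scipy, OpenCV 4.12 (cv2) and the standard library are available. Lean on these libraries where they do the work, as an engineer would, in place of code of your own. Each camera call takes 0.05 s, during which the arm holds its last target.

## Working session

There is one attempt and no reset: what is moved stays moved. The work goes in short steps, Python scripts to look and compute and a tool call to move; the robot and the scene stay as the last step left them, time stands still between calls to the robot, and variables do not carry over. Pictures are saved under pics/ and viewed, and the job is handed in when it is done.

Besides the shell and the picture viewer there is one more tool, called after "Request:" as a command line: name --pt "numbers of a row" for each row, then --argument value for the rest. play_rows: Moves the arm, as the interface text tells. Its arguments: {"type":"object","properties":{"plan":{"type":"array","items":{"type":"array","items":{"type":"number"}}},"force":{"type":"number"}},"required":["plan"]}

```bash
mkdir -p pics; cat > h.py <<'E'
import numpy as np, cv2
from bench import r
def K(f):
    H=f["pixels"].shape[0]; return H/2/np.tan(np.radians(f["vfov"])/2)
def world(f,mask=None):
    z=f["z_map"]; h,w=z.shape; fl=K(f)
    u,v=np.meshgrid(np.arange(w),np.arange(h))
    P=np.stack([(u-f["cx"])/fl*z,(v-f["cy"])/fl*z,z],-1)
    R=np.array(f["R"]);t=np.array(f["t"])
    return (P-t)@R
def save(f,n): cv2.imwrite("pics/"+n,f["pixels"])
E
python3 - <<'E'
from h import *
o=r.get_obs(); print(o)
for n in ("scene","side"):
    f=r.grab_frame(n); save(f,n+"0.png"); W=world(f)
    print(n,K(f),-np.array(f["R"]).T@f["t"])
    for l in ["crate_a","crate_b","dispatch_line","washer_tin","carpenter_pencil","marker","screwdriver"]:
        for d in r.outline_of(f,l)[:4]:
            m=d["mask"]&(f["z_map"]>0); p=W[m]
            print(l,round(d["conf"],2),(np.array(d["bbox"])*[640,400,640,400]).astype(int),np.percentile(p,[2,50,98],axis=0).round(3).tolist() if len(p) else None)
E
```

```text
{'clock': 0.0, 'joints': array([ 1.12493533,  0.47779914,  0.02235843,  1.55649838, -0.01150579,
        1.10927301, -0.08309069]), 'qvel': array([ 0.0015713 , -0.0005285 ,  0.00031615,  0.00103179,  0.00021528,
       -0.00036711,  0.00038774]), 'tau': array([ 2.12166549e-05, -5.96443963e+01,  1.60828594e+00, -2.81190276e+01,
        1.25080286e-02,  9.55667929e-03, -2.63327144e-05]), 'tcp_pos': array([ 0.22345748, -0.63630976,  0.23830689]), 'orientation': array([ 0.95788878,  1.3518994 , -0.95631479]), 'contact_force': array([-0.17808362, -0.40664802, -0.13467038]), 'moment': array([-0.0176442 ,  0.04391034,  0.00430763]), 'grip_width': 0.08549045870732011}
scene 434.84164772180077 [-0.12553972  0.45974608  1.06941974]
crate_a 0.89 [326 184 368 227] [[0.449, -0.178, 0.003], [0.479, -0.125, 0.064], [0.521, -0.079, 0.101]]
crate_a 0.85 [279 145 315 187] [[0.669, -0.154, 0.003], [0.714, -0.101, 0.066], [0.769, -0.07, 0.102]]
crate_a 0.67 [252 227 288 277] [[0.458, 0.104, 0.005], [0.475, 0.15, 0.066], [0.53, 0.199, 0.102]]
crate_b 0.89 [326 184 368 227] [[0.449, -0.178, 0.003], [0.479
[... 1703 characters left out ...]
[0.528, -0.025, 0.001], [0.556, 0.006, 0.017], [0.583, 0.039, 0.027]]
washer_tin 0.6 [294 297 356 314] [[0.459, -0.422, -0.0], [0.524, -0.405, 0.01], [0.6, -0.382, 0.014]]
carpenter_pencil 0.63 [269 202 292 209] [[0.374, -0.008, -0.001], [0.41, -0.002, 0.005], [0.443, 0.01, 0.01]]
carpenter_pencil 0.52 [259 293 288 327] [[0.377, -0.465, 0.001], [0.404, -0.42, 0.036], [0.432, -0.406, 0.062]]
marker 0.56 [316 191 338 211] [[0.527, -0.025, 0.0], [0.556, 0.005, 0.017], [0.586, 0.039, 0.027]]
marker 0.3 [260 261 296 291] [[0.368, -0.363, 0.009], [0.406, -0.332, 0.035], [0.446, -0.288, 0.04]]
screwdriver 0.86 [294 272 338 280] [[0.46, -0.325, -0.002], [0.509, -0.316, 0.022], [0.564, -0.276, 0.03]]
```

```bash
python3 - <<'E'
import cv2
a=cv2.imread("pics/scene0.png");b=cv2.imread("pics/side0.png")
cv2.imwrite("pics/c1.png",cv2.resize(a[120:300,180:420],None,fx=3.3,fy=3.3,interpolation=2))
cv2.imwrite("pics/c2.png",cv2.resize(b[130:330,240:440],None,fx=3,fy=3,interpolation=2))
E
```

```text
(no output)
```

View pics/scene0.png

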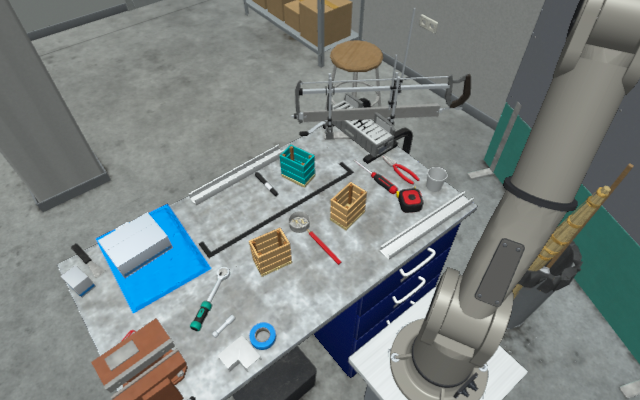

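View pics/c1.png

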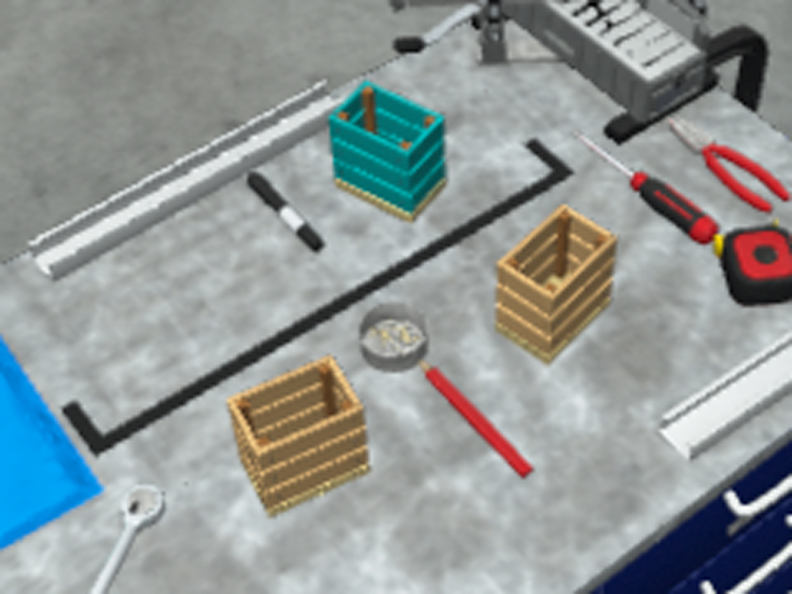

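View pics/c2.png

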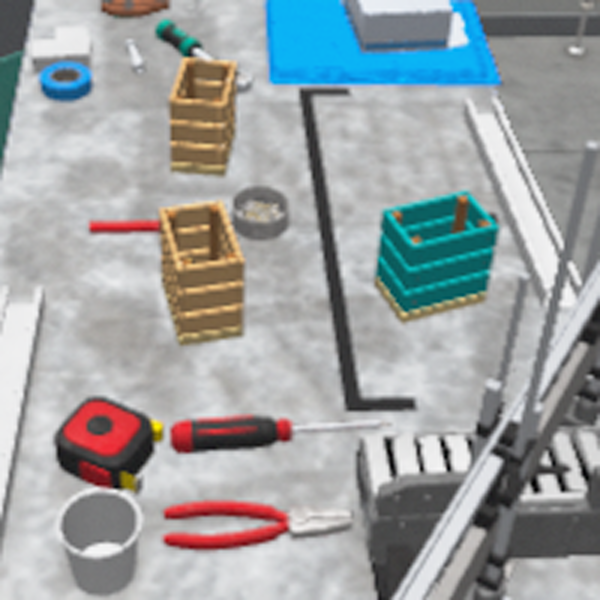

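The scene picture shows the candidates: a wooden crate on the right at (347,205), a wooden crate on the left at (270,250), and a turquoise look-alike at (297,165). I choose the two wooden ones. The crop confirms the turquoise one stands beyond the line, ahead of the right crate's lane, with the marker at about (264,183).

```bash
cat >> h.py <<'E'
from scipy.spatial.transform import Rotation as Ro
def line(f):
    W=world(f); d=r.outline_of(f,"dispatch_line")[0]; m=d["mask"]
    p=W[m&(abs(W[...,2])<.01)]
    q=p[abs(p[:,1])<.25]; c=np.polyfit(q[:,1],q[:,0],1)
    for _ in range(4):
        e=q[:,0]-np.polyval(c,q[:,1]); q=q[abs(e)<.012]; c=np.polyfit(q[:,1],q[:,0],1)
    return c   # x = c0*y+c1
def rect(p):
    (c,s,a)=cv2.minAreaRect((p[:,:2]*1000).astype(np.float32)); return np.round(c,1),np.round(s,1),round(a,1)
E
python3 - <<'E'
from h import *
o=r.get_obs(); print(Ro.from_rotvec(o["orientation"]).as_matrix().round(3))
for n in ("scene","side"):
    f=r.grab_frame(n); W=world(f); print(n,"line",line(f))
    for d in r.outline_of(f,"crate_a")[:3]:
        m=cv2.erode(d["mask"].astype(np.uint8),np.ones((1,1)))>0
        p=W[m&(W[...,2]>.09)&(W[...,2]<.112)]
        print(rect(p), len(p), p[:,2].mean())
    if n=="scene": 
        for l in ("marker","pliers","tape_measure"):
            print(l,[(round(d["conf"],2),W[d["mask"]].mean(0).round(3)) for d in r.outline_of(f,l)[:2]])
E
```

```text
[[ 0.     0.943  0.331]
 [-0.     0.331 -0.943]
 [-1.    -0.     0.   ]]
scene line [0.00629982 0.62811841]
(array([ 487.3, -131. ]), array([ 65.9, 100.8]), 12.4) 296 0.09738219633835703
(array([ 722.7, -112.9]), array([101.2,  69.2]), 18.6) 263 0.097605501593574
(array([495.9, 148.5]), array([97. , 68.7]), 78.7) 366 0.09753022702782686
marker []
pliers [(0.66, array([ 0.53 , -0.397,  0.012]))]
tape_measure [(0.64, array([ 0.395, -0.307,  0.038])), (0.64, array([0.49 , 0.151, 0.064]))]
side line [0.00721777 0.62882879]
(array([ 724.6, -114.9]), array([99.3, 66.7]), 18.4) 258 0.0954433886882131
(array([ 489.2, -131.7]), array([ 65.3, 100. ]), 9.6) 253 0.09595286679674578
(array([498.1, 146.4]), array([101.6,  63.6]), 79.7) 155 0.09537840005050044
```

Request:
play_rows --pt "0 0.2 0.49 0 -0.145" --pt "0 0.2 0.49 0 -0.145" --pt "0 0.2 0.49 0 -0.145" --pt "0 0.2 0.49 0 -0.145" --pt "0 0.2 0.49 0 -0.145" --pt "0 0.2 0.49 0 -0.145" --pt "0 0.2 0.49 0 -0.145" --pt "0 0.2 0.49 0 -0.145" --pt "0 0.2 0.49 0 -0.145" --pt "0 0.2 0.49 0 -0.145"

```text
clock: 2.25
tcp_pos: [0.4131, -0.1721, 0.2398]
orientation: [1.066, 1.293, -1.066]
contact_force: [0.3, -0.9, 0.1]
grip_width: 0.0425
```

Request:
play_rows --pt "0 0.005 0.015 0 0" --pt "0 0.005 0.015 0 0" --pt "0 0.005 0.015 0 0" --pt "0 0.005 0.015 0 0"

```text
clock: 2.65
tcp_pos: [0.4171, -0.1605, 0.2393]
orientation: [1.067, 1.293, -1.068]
contact_force: [-0.6, -0.1, -0.1]
grip_width: 0.0426
```

```bash
python3 - <<'E'
from h import *
o=r.get_obs(); print(o["tcp_pos"],Ro.from_rotvec(o["orientation"]).as_matrix().round(3)[:,2],o["joints"].round(2))
f=r.grab_frame("scene"); save(f,"s1.png")
cv2.imwrite("pics/s1c.png",cv2.resize(f["pixels"][120:300,180:420],None,fx=3.3,fy=3.3))
E
```

```text
[ 0.41712096 -0.16048952  0.23927817] [ 0.189 -0.982  0.   ] [ 0.47  0.11 -0.26  2.06  0.04  0.97 -1.19]
```

View pics/s1c.png

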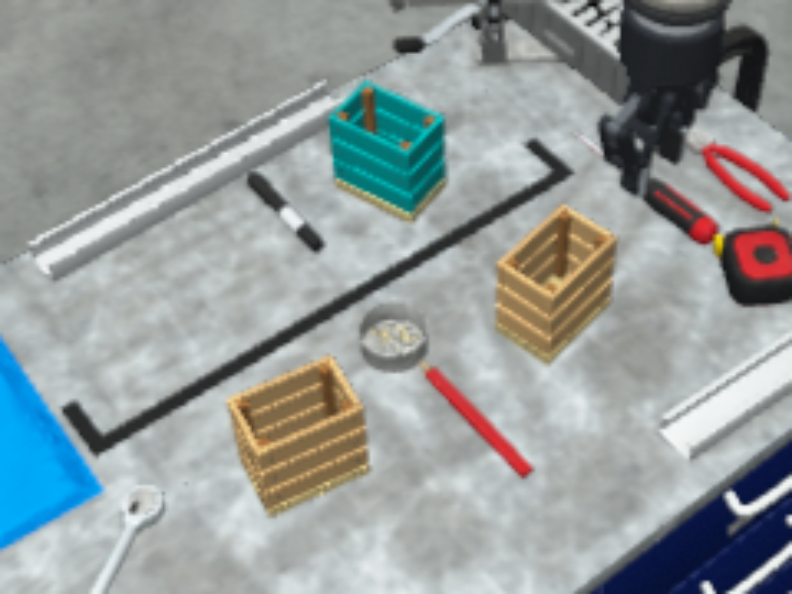

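Request:
play_rows --pt "0 0 0.016 -0.045 0" --pt "0 0 0.016 -0.09 0" --pt "0 0 0.016 -0.135 0" --pt "0 0 0.016 -0.145 0" --pt "0 0 0.016 -0.145 0"

```text
clock: 3.2
tcp_pos: [0.4165, -0.1435, 0.0934]
orientation: [1.066, 1.297, -1.069]
contact_force: [0.8, 0.4, 0.4]
grip_width: 0.0427
```

Request:
play_rows --pt "0 0.012 0.0023 0 0" --pt "0 0.022 0.0042 0 0" --pt "0 0.03 0.0057 0 0" --pt "0 0.038 0.0073 0 0" --pt "0 0.046 0.0088 0 0" --pt "0 0.054 0.0103 0 0" --pt "0 0.062 0.0118 0 0" --pt "0 0.068 0.013 0 0" --pt "0 0.074 0.0142 0 0" --pt "0 0.08 0.0155 0 0"

```text
clock: 4.2
tcp_pos: [0.4982, -0.1273, 0.0943]
orientation: [1.066, 1.294, -1.066]
contact_force: [-1.0, -0.8, 0.9]
grip_width: 0.0427
```

```bash
python3 - <<'E'
from h import *
f=r.grab_frame("side"); 
cv2.imwrite("pics/s2c.png",cv2.resize(f["pixels"][130:330,240:440],None,fx=3,fy=3))
E
```

```text
(no output)
```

View pics/s2c.png

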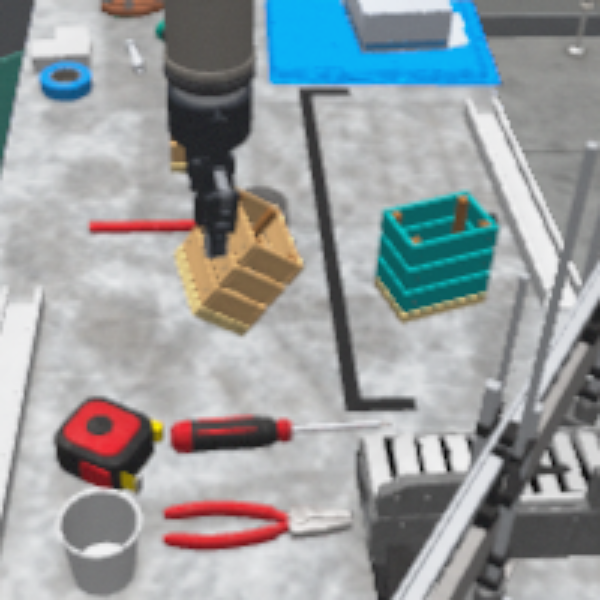

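The crate at (240,270 in the crop) is tilted about 35–40° and starting to go; a little more push.

Request:
play_rows --pt "0 0.008 0.0015 0 0" --pt "0 0.016 0.003 0 0" --pt "0 0.02 0.0038 0 0" --pt "0 0.02 0.0038 0 0" --pt "0 0.0 0.0 0.02 0" --pt "0 -0.02 0.0 0.06 0" --pt "0 -0.05 0.0 0.1 0" --pt "0 -0.06 0.0 0.14 0" --pt "0 -0.06 0.0 0.14 0"

```text
clock: 5.15
tcp_pos: [0.4389, -0.1283, 0.2392]
orientation: [1.068, 1.285, -1.063]
contact_force: [1.5, 0.6, -0.7]
grip_width: 0.0424
```

```bash
python3 - <<'E'
from h import *
f=r.grab_frame("side"); 
cv2.imwrite("pics/s3c.png",cv2.resize(f["pixels"][130:330,240:440],None,fx=3,fy=3))
W=world(f)
for d in r.outline_of(f,"crate_a")[:3]:
    p=W[d["mask"]&(W[...,2]>.05)&(W[...,2]<.112)]; print(rect(p),np.percentile(p,[2,98],axis=0).round(3).tolist())
E
```

```text
(array([ 572.3, -116.5]), array([ 99.2, 101.4]), 9.9) [[0.523, -0.169, 0.052], [0.623, -0.069, 0.065]]
(array([ 724. , -115.1]), array([98.5, 67.6]), 18.0) [[0.672, -0.157, 0.052], [0.774, -0.078, 0.098]]
(array([498.1, 145.8]), array([104.1,  64. ]), 80.4) [[0.461, 0.095, 0.051], [0.53, 0.195, 0.098]]
```

View pics/s3c.png

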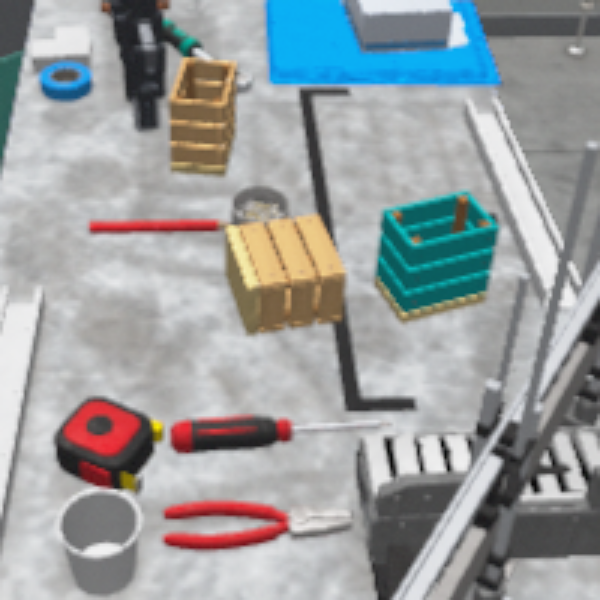

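The right crate now lies on its far wall at crop (285,275), short of the line. Next, the left one.

Request:
play_rows --pt "0 -0.013 0.289 0 -0.384" --pt "0 -0.013 0.289 0 -0.384" --pt "0 -0.013 0.289 0 -0.384" --pt "0 -0.013 0.289 0 -0.384" --pt "0 -0.013 0.289 0 -0.384" --pt "0 -0.013 0.289 0 -0.384" --pt "0 -0.013 0.289 0 -0.384" --pt "0 -0.013 0.289 0 -0.384" --pt "0 -0.013 0.289 0 -0.384" --pt "0 -0.013 0.289 0 -0.384"

```text
clock: 6.25
tcp_pos: [0.4247, 0.1595, 0.2336]
orientation: [1.349, 1.111, -1.352]
contact_force: [1.2, 0.8, -0.3]
grip_width: 0.0428
```

```bash
python3 - <<'E'
from h import *
o=r.get_obs(); print(o["tcp_pos"],Ro.from_rotvec(o["orientation"]).as_matrix().round(3)[:,2],o["joints"].round(2))
f=r.grab_frame("scene")
cv2.imwrite("pics/s4c.png",cv2.resize(f["pixels"][120:300,180:420],None,fx=3.3,fy=3.3))
E
```

```text
[0.42472428 0.15947353 0.23357212] [-0.193 -0.981  0.001] [-0.03  0.16 -0.51  2.04  0.09  0.97 -2.35]
```

View pics/s4c.png

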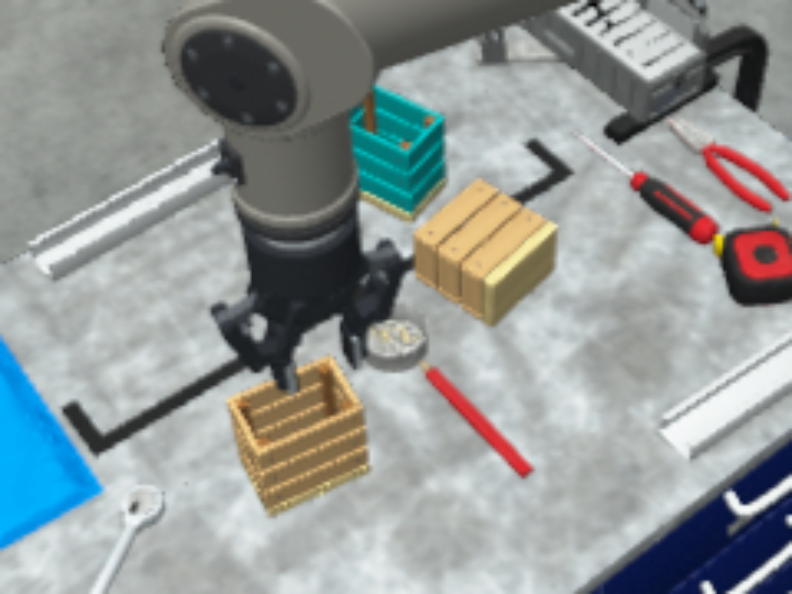

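Request:
play_rows --pt "0 0 0 -0.045 0" --pt "0 0 0 -0.09 0" --pt "0 0 0 -0.135 0" --pt "0 0 0 -0.14 0" --pt "0 0 0 -0.14 0"

```text
clock: 6.8
tcp_pos: [0.4243, 0.1606, 0.0941]
orientation: [1.347, 1.113, -1.352]
contact_force: [0.7, 0.3, 1.0]
grip_width: 0.0428
```

Request:
play_rows --pt "0 0.012 -0.0023 0 0" --pt "0 0.022 -0.0042 0 0" --pt "0 0.03 -0.0057 0 0" --pt "0 0.038 -0.0073 0 0" --pt "0 0.046 -0.0088 0 0" --pt "0 0.054 -0.0103 0 0" --pt "0 0.062 -0.0118 0 0" --pt "0 0.068 -0.013 0 0" --pt "0 0.074 -0.0142 0 0" --pt "0 0.08 -0.0155 0 0"

```text
clock: 7.8
tcp_pos: [0.5051, 0.146, 0.0943]
orientation: [1.349, 1.113, -1.349]
contact_force: [-0.2, 0.6, 1.0]
grip_width: 0.0426
```

Request:
play_rows --pt "0 0.008 -0.0015 0 0" --pt "0 0.016 -0.003 0 0" --pt "0 0.021 -0.004 0 0" --pt "0 0.021 -0.004 0 0" --pt "0 0.0 0.0 0.02 0" --pt "0 -0.02 0.0 0.06 0" --pt "0 -0.05 0.0 0.1 0" --pt "0 -0.06 0.0 0.14 0" --pt "0 -0.06 0.0 0.14 0"

```text
clock: 8.7
tcp_pos: [0.4456, 0.1477, 0.2393]
orientation: [1.353, 1.109, -1.34]
contact_force: [0.4, 0.8, -1.0]
grip_width: 0.0427
```

```bash
python3 - <<'E'
from h import *
f=r.grab_frame("scene")
cv2.imwrite("pics/s5c.png",cv2.resize(f["pixels"][120:300,180:420],None,fx=3.3,fy=3.3))
f=r.grab_frame("side"); 
cv2.imwrite("pics/s5d.png",cv2.resize(f["pixels"][130:330,240:440],None,fx=3,fy=3))
o=r.get_obs(); T=np.eye(4);T[:3,:3]=Ro.from_rotvec(o["orientation"]).as_matrix();T[:3,3]=o["tcp_pos"]
f=r.grab_frame("wrist"); save(f,"w5.png")
E
```

```text
(no output)
```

View pics/s5c.png

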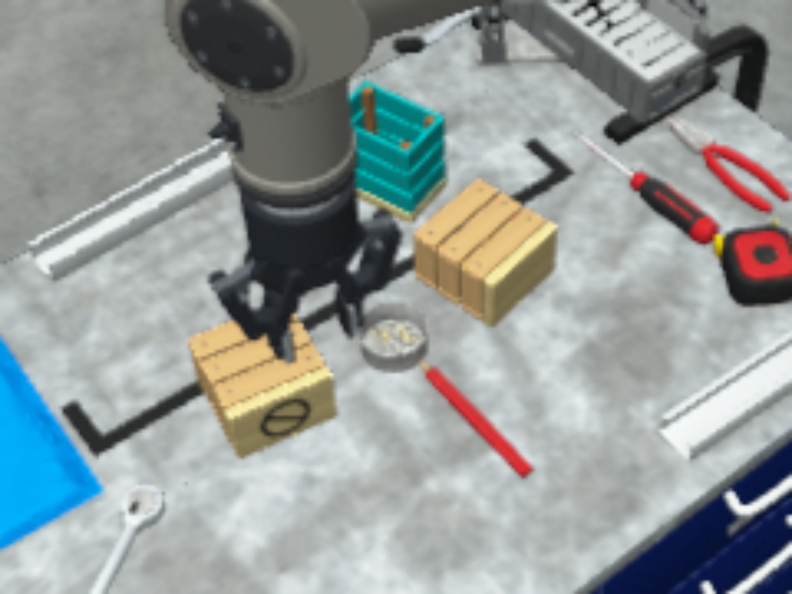

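View pics/s5d.png

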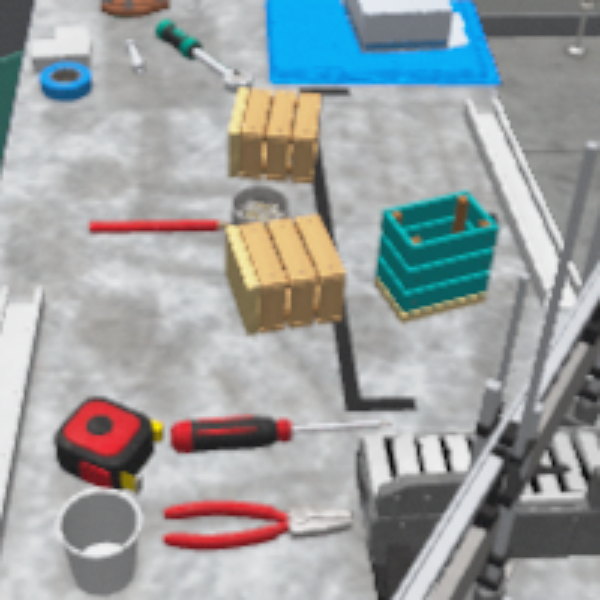

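View pics/w5.png

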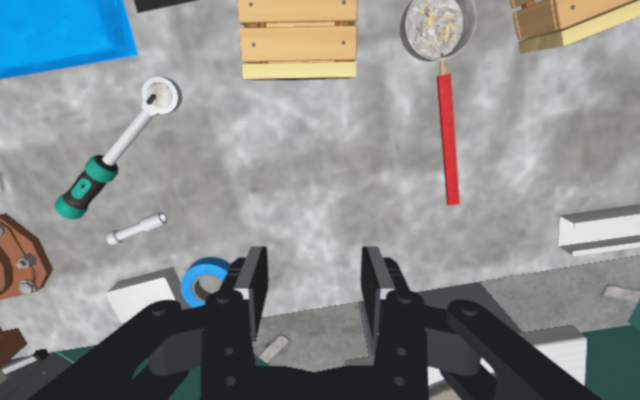

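The left crate bears the stamp (ring with a bar, at crop (285,418)); the right crate's underside is bare. Both lie short of the line.

```bash
cat >> h.py <<'E'
def crates(f):
    W=world(f); out=[]
    for d in r.outline_of(f,"crate_a")[:3]:
        p=W[d["mask"]]; m=np.median(p,axis=0)
        if m[0]<0.66 or m[1]>0: 
            t=p[(p[:,2]>.055)&(p[:,2]<.075)]
            out.append((rect(t),np.percentile(t,[1,99],axis=0).round(3).tolist(),cv2.boxPoints(cv2.minAreaRect((t[:,:2]*1000).astype(np.float32))).round().tolist()))
    return out
E
python3 - <<'E'
from h import *
for n in ("scene","side"):
    f=r.grab_frame(n); print(n,line(f))
    for c in crates(f): print(c)
    for l in ("stamp","crate_a_end_l","crate_a_end_r"):
        fl=K(f)
        for d in r.pinpoint(f,l)[:2]:
            u,v=np.array(d["position"])*[640,400]; z=f["z_map"][int(v),int(u)]
            P=(np.array([(u-f["cx"])/fl*z,(v-f["cy"])/fl*z,z])-f["t"])@np.array(f["R"]); print(l,round(d["conf"],2),int(u),int(v),P.round(3))
W=world(f); print("marker px",W[170:200,300:345][0,0])
f=r.grab_frame("side");W=world(f)
m=(W[...,2]>.006)&(W[...,2]<.03)&(W[...,0]>.64)&(W[...,0]<.9)&(W[...,1]>-.06)&(W[...,1]<.35)
print(np.percentile(W[m],[0,2,50,98,100],axis=0).round(3),m.sum())
E
```

```text
scene [0.00714622 0.62837302]
((array([579.8, 134.1]), array([ 96.3, 102.7]), 79.5), [[0.525, 0.09, 0.056], [0.631, 0.186, 0.069]], [[521.0, 96.0], [622.0, 77.0], [639.0, 172.0], [538.0, 191.0]])
((array([ 570.9, -113.9]), array([102.8,  99.9]), 11.6), [[0.516, -0.165, 0.056], [0.621, -0.062, 0.07]], [[510.0, -75.0], [531.0, -173.0], [631.0, -153.0], [611.0, -55.0]])
stamp 0.95 266 247 [0.53  0.143 0.028]
stamp 0.72 299 173 [ 0.685 -0.093  0.055]
crate_a_end_l 0.91 283 169 [0.406 0.135 0.441]
crate_a_end_l 0.9 253 255 [0.536 0.185 0.019]
crate_a_end_r 0.91 283 169 [0.406 0.135 0.441]
crate_a_end_r 0.9 253 255 [0.536 0.185 0.019]
side [0.01274649 0.62989158]
((array([580.7, 132.8]), array([102.8,  98.8]), 80.2), [[0.528, 0.08, 0.055], [0.63, 0.181, 0.066]], [[523.0, 91.0], [621.0, 74.0], [638.0, 175.0], [541.0, 192.0]])
((array([ 572.1, -116.2]), array([ 99.1, 102.5]), 11.1), [[0.521, -0.17, 0.056], [0.624, -0.066, 0.066]], [[514.0, -75.0], [533.0, -176.0], [631.0, -157.0], [611.0, -56.0]])
stamp 0.87 317 174 [0.528 0.093 0.059]
stamp 0.78 385 226 [ 0.72  -0.151  0.035]
crate_a_end_l 0.84 367 233 [ 0.674 -0.137 -0.004]
crate_a_end_l 0.82 317 168 [ 0.536  0.221 -0.001]
crate_a_end_r 0.84 367 233 [ 0.674 -0.137 -0.004]
crate_a_end_r 0.82 317 168 [ 0.536  0.221 -0.001]
marker px [ 0.47003491  0.21490346 -0.00257644]
[[ 0.64  -0.059  0.006]
 [ 0.649 -0.05   0.006]
 [ 0.828  0.302  0.013]
 [ 0.872  0.348  0.026]
 [ 0.881  0.35   0.029]] 786
```

```bash
python3 - <<'E'
from h import *
f=r.grab_frame("side");W=world(f)
g=r.grab_frame("scene")
for u,v in ((257,175),(276,194),(262,181)):
    print(world(g)[v,u].round(3))
# marker in side: below-view search dark pixels beyond line
m=(W[...,0]>.65)&(W[...,0]<.84)&(W[...,1]>-.05)&(W[...,1]<.1)&(f["pixels"].max(-1)<70)
print(np.percentile(W[m],[2,98],axis=0).round(3) if m.any() else 0,m.sum())
E
```

```text
[0.432 0.183 0.435]
[0.409 0.158 0.38 ]
[0.423 0.179 0.423]
0 0
```

Request:
play_rows --pt "0 0.03 0.003 -0.045 0" --pt "0 0.036 0.003 -0.09 0" --pt "0 0.036 0.003 -0.135 0" --pt "0 0.036 0.003 -0.18 0" --pt "0 0.036 0.003 -0.204 0" --pt "0 0.036 0.003 -0.204 0"

```text
clock: 10.2
tcp_pos: [0.4782, 0.1482, 0.0273]
orientation: [1.344, 1.115, -1.354]
contact_force: [-0.2, -1.4, 0.3]
grip_width: 0.0428
```

```bash
python3 - <<'E'
from h import *
g=r.grab_frame("scene");fl=K(g)
R=np.array(g["R"]);c=-R.T@g["t"]
for u,v in ((257,174),(277,194),(297,147+0)):
    d=np.array([(u-g["cx"])/fl,(v-g["cy"])/fl,1])@R; print((c-d*(c[2]-.008)/d[2]).round(3))
E
```

```text
[ 0.812 -0.007  0.008]
[ 0.696 -0.008  0.008]
[ 0.835 -0.192  0.008]
```

Request:
play_rows --pt "0 0.015 0 0 0" --pt "0 0.027 0 0 0" --pt "0 0.037 0 0 0" --pt "0 0.046 0 0 0" --pt "0 0.054 0 0 0.03" --pt "0 0.062 0 0 0.06" --pt "0 0.07 0 0 0.09" --pt "0 0.078 0 0 0.12" --pt "0 0.086 0 0 0.15" --pt "0 0.094 0 0 0.17"

```text
clock: 11.25
tcp_pos: [0.574, 0.1489, 0.0312]
orientation: [1.223, 1.2, -1.226]
contact_force: [-7.6, -0.6, 8.1]
grip_width: 0.0425
```

Request:
play_rows --pt "0 0.008 0 0 0" --pt "0 0.016 0 0 0" --pt "0 0.024 0 0 0" --pt "0 0.032 0 0 0" --pt "0 0.039 0 0 0" --pt "0 0.045 0 0 0" --pt "0 0.05 0 0 0" --pt "0 0.053 0 0 0" --pt "0 0.053 0 0 0"

```text
clock: 12.15
tcp_pos: [0.6279, 0.1494, 0.0312]
orientation: [1.225, 1.199, -1.225]
contact_force: [-2.5, 0.7, 4.3]
grip_width: 0.043
```

```bash
python3 - <<'E'
from h import *
for n in ("scene","side"):
    f=r.grab_frame(n); print(n,line(f))
    cv2.imwrite("pics/s6%s.png"%n,cv2.resize(f["pixels"][120:330,180:440],None,fx=2.8,fy=2.8))
    for c in crates(f): print(c)
E
```

```text
scene [0.00638102 0.62813048]
((array([ 570.3, -114.6]), array([102.4,  99.6]), 10.8), [[0.516, -0.165, 0.056], [0.622, -0.062, 0.069]], [[511.0, -75.0], [529.0, -173.0], [630.0, -154.0], [611.0, -56.0]])
((array([676.2, 159.7]), array([ 67.4, 122. ]), 86.4), [[0.617, 0.13, 0.056], [0.736, 0.191, 0.069]], [[613.0, 130.0], [735.0, 122.0], [739.0, 190.0], [617.0, 197.0]])
side [0.00818818 0.62973387]
((array([ 571.5, -114.5]), array([ 97.9, 102.9]), 10.7), [[0.52, -0.17, 0.055], [0.623, -0.069, 0.066]], [[514.0, -73.0], [533.0, -174.0], [629.0, -156.0], [610.0, -55.0]])
((array([687.9, 142. ]), array([102.7,  96.7]), 88.2), [[0.641, 0.093, 0.055], [0.735, 0.19, 0.066]], [[638.0, 92.0], [735.0, 89.0], [738.0, 192.0], [641.0, 195.0]])
```

View pics/s6side.png

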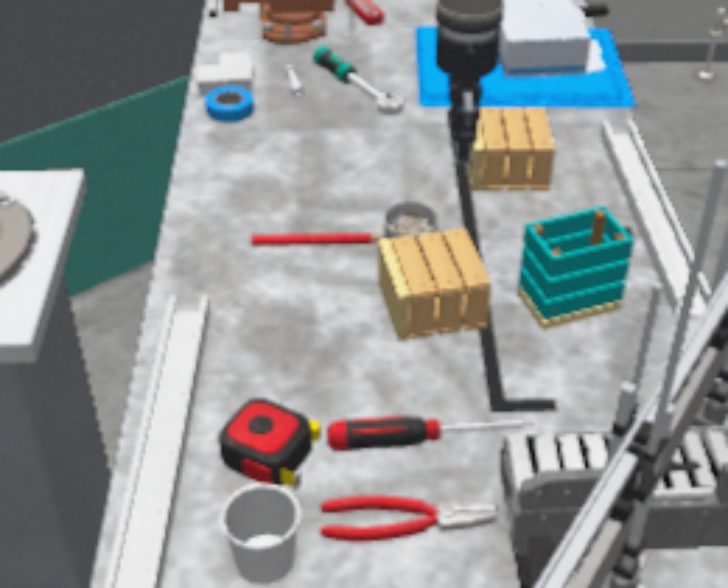

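View pics/s6scene.png

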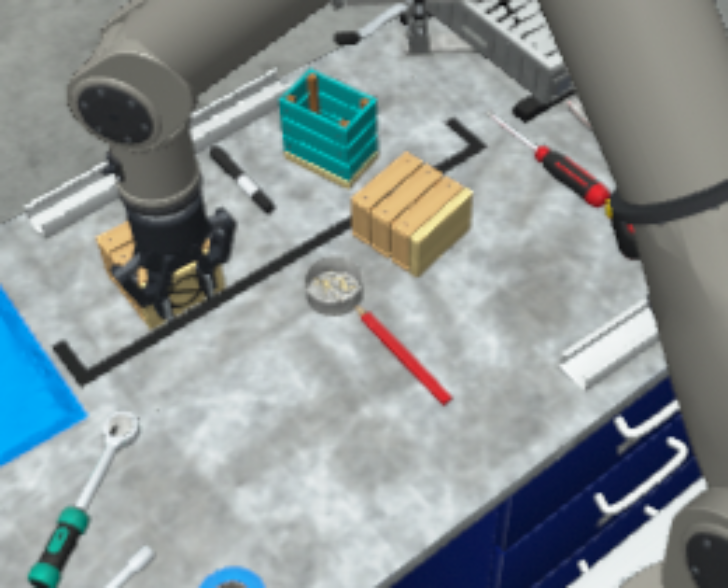

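The stamped crate's underside is at x≈0.639, just past the line's centre at 0.629; 19 mm more, then back off.

Request:
play_rows --pt "0 0.006 0 0 0" --pt "0 0.012 0 0 0" --pt "0 0.017 0 0 0" --pt "0 0.019 0 0 0" --pt "0 0.019 0 0 0" --pt "0 0.012 0 0 0" --pt "0 -0.01 0 0 0" --pt "0 -0.05 0 0 0" --pt "0 -0.09 0 0.02 0" --pt "0 -0.13 0 0.06 0"

```text
clock: 13.45
tcp_pos: [0.4985, 0.148, 0.0841]
orientation: [1.221, 1.202, -1.229]
contact_force: [1.3, 0.6, 1.3]
grip_width: 0.0426
```

Request:
play_rows --pt "0 -0.04 0 0.05 0" --pt "0 -0.06 0 0.1 0" --pt "0 -0.06 0 0.15 0" --pt "0 -0.06 0 0.15 0"

```text
clock: 13.85
tcp_pos: [0.4431, 0.1501, 0.2404]
orientation: [1.229, 1.195, -1.218]
contact_force: [1.2, 0.8, 0.5]
grip_width: 0.0427
```

```bash
python3 - <<'E'
from h import *
for n in ("scene","side"):
    f=r.grab_frame(n); print(n,line(f)); W=world(f)
    cv2.imwrite("pics/s7%s.png"%n,cv2.resize(f["pixels"][120:330,180:440],None,fx=2.8,fy=2.8))
    for c in crates(f): print(c)
    for l in ("stamp","washer_tin","carpenter_pencil","screwdriver"):
      for d in r.pinpoint(f,l)[:1]:
        u,v=np.array(d["position"])*[640,400]; print(l,round(d["conf"],2),int(u),int(v),W[int(v),int(u)].round(3))
    m=(abs(W[...,1]-.14)<.04)&(W[...,2]>.012)&(W[...,2]<.055)&(W[...,0]>.63)&(W[...,0]<.675)
    if n=="scene" and m.sum()>20:
        p=W[m]; print(np.polyfit(p[:,1]-.14,p[:,0],1),m.sum())
E
```

```text
scene [0.00714679 0.62781931]
((array([706.7, 142.9]), array([ 97.1, 105.6]), 88.2), [[0.656, 0.098, 0.056], [0.755, 0.191, 0.07]], [[652.0, 96.0], [758.0, 93.0], [761.0, 190.0], [655.0, 193.0]])
((array([ 569.4, -113.3]), array([98.3, 98. ]), 11.2), [[0.518, -0.166, 0.056], [0.619, -0.061, 0.069]], [[512.0, -75.0], [531.0, -171.0], [627.0, -152.0], [608.0, -56.0]])
stamp 0.95 244 223 [0.658 0.141 0.013]
washer_tin 0.8 295 226 [0.55  0.027 0.015]
carpenter_pencil 0.66 317 244 [0.462 0.011 0.004]
screwdriver 0.61 371 179 [ 0.558 -0.296  0.002]
[0.02399679 0.65682684] 175
side [0.00668596 0.62917511]
((array([ 571.4, -117.4]), array([97.4, 97.9]), 10.9), [[0.52, -0.169, 0.056], [0.623, -0.069, 0.066]], [[514.0, -79.0], [533.0, -175.0], [628.0, -156.0], [610.0, -60.0]])
((array([707.1, 141.1]), array([103.1,  98.9]), 89.1), [[0.658, 0.092, 0.056], [0.754, 0.189, 0.066]], [[657.0, 90.0], [756.0, 89.0], [757.0, 192.0], [659.0, 193.0]])
stamp 0.92 355 173 [0.658 0.102 0.057]
washer_tin 0.58 325 204 [ 0.546 -0.074  0.063]
carpenter_pencil 0.68 294 205 [ 0.449 -0.003  0.005]
screwdriver 0.59 329 278 [ 0.543 -0.318  0.007]
```

View pics/s7scene.png

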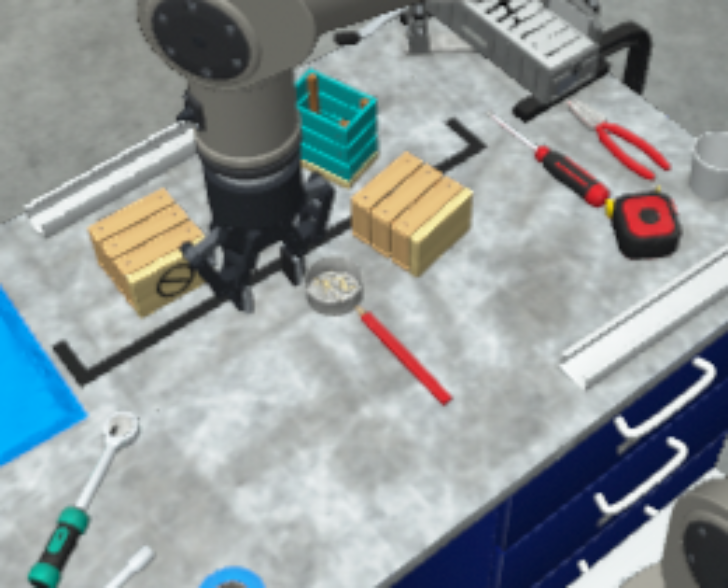

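View pics/s7side.png

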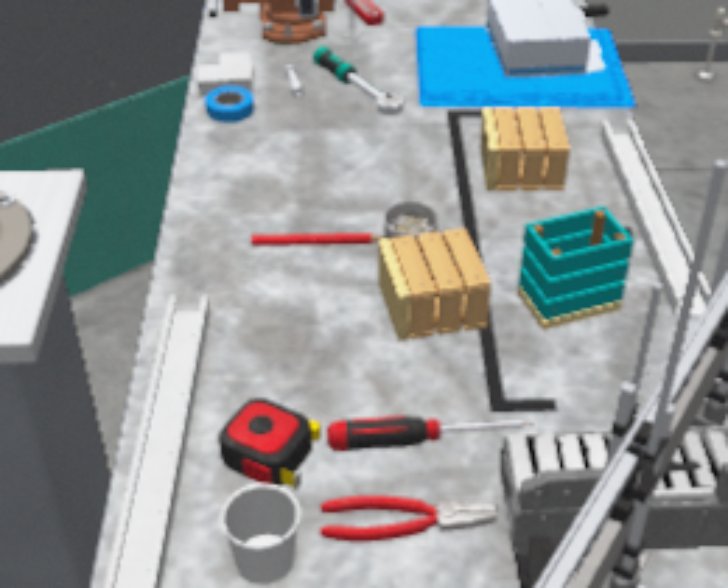

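The stamped crate's underside is at x≈0.657 against the line centre at about 0.630, so it is 27 mm past, with the ends about 2 mm apart. The other crate is still where it was tipped, nothing else has moved, and the arm is clear.

```bash
python3 -c "
from bench import r
print(r.hand_in())"
```

```text
the job is handed in; nothing more can be done
None
```

I tipped both wooden crates away from the robot onto their far walls. The left one carries the ring-and-bar stamp, so I pushed it across the dispatch line, backed the arm clear and handed in at about 14 s on the clock.

- **Stamped crate:** its underside is at x ≈ 0.657 m and the line's centre is at about 0.630 m. That is about 27 mm past, inside the 8–50 mm band, and its two ends differ by about 2 mm.
- **Other crate:** its underside is bare and faces the robot. It lies where it was tipped, roughly 110 mm short of the line.
- **Everything else:** in the last pictures the bystanders and the turquoise look-alike look unmoved, judged by eye only.
- **Disagreements:** the two cameras agreed to about 2–3 mm on the crates and the line. The `crate_a_end_l` and `crate_a_end_r` detections were not reliable, so I took the end positions from depth outlines of the crates instead. The network missed the marker, so I located it from its pixels; it was well clear of the push. The hand-in gave no verdict.

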